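Clamp the clip-top putty jar shut

TASK

The glass clip-top jar of moulding putty has been left open: seal it airtight again. Swing its lid down, bring the wire bail over onto the lid behind the catch at the lid's front edge, and press the lever down until it snaps over centre and stays lying against the jar. Keep the jar standing upright where it is, and leave the cup and bottles around it alone.

Things in the scene. Friction and masses are not known exactly. Their poses are not given: they have to be found in the camera images.
- jar: Heavy loose glass jar full of ochre putty, about 2 kg, 116 mm in diameter up to z 112 mm, then a 92 mm neck up to the rim at z 150 mm. Origin: centre of its underside, on the bench; x is level and points to the clasp side (front), z up. Hard shoves slide or tip it. Two 5 mm wire ears run forward from the neck at y +-30 mm, z 137 mm to the lever's pivot. It carries lid, lever and bail.
- lid (a joint): Hinge angle of the lid (rad). 0: lid level, just resting on its rubber gasket; grows as it opens, up to 2.0 (leaning back past upright, towards the jar's -x). The hinge is stiff: the lid stays where it is left, 3 N at its edge moves it.
- lid_hinge (a point): Axis of the lid's hinge at the jar's back, fixed to the jar at (-54, 0, 154) mm in the jar's frame and turned like the jar; the axis is the jar's y axis.
- lid_top (a point): Centre of the top face of the glass lid, 54 mm out from the hinge axis and 12 mm above the hinge's plane. The lid is a disc 100 mm across (4 to 104 mm from the hinge), top face 9 mm above the hinge's plane with a 56 mm wide middle raised 3 mm. z points out of the lid's top, x from hinge to catch. Lid down: 166 mm above the bench.
- lid_notch (a point): Where the bail's cross bar sits when hooked (bar centre), in the 26 mm wide steel catch at the lid's front edge, 108 mm from the hinge. Catch floor 2.5 mm under this point; an upturned ridge in front, 2.5 to 7 mm beyond the point, top 3.5 mm above it; behind, the lid's face is 1.5 mm above it. Axes as lid_top. Lid down: 161.5 mm above the bench.
- lever (a joint): Angle of the wire lever about its pivot (rad). 0: hanging down against the jar (clamped); 1.57: sticking straight out level; at most 2.6. Stays where it is left (0.6 N at its bar moves it). With the bail hooked, pressing it down takes up to 5 N at its bar, hardest near 0.9; below about 0.5 it is past centre and snaps to 0 by itself.
- lever_hinge (a point): The lever's pivot axis, fixed to the jar at (68, 0, 137) mm in the jar's frame and turned like the jar; the axis is the jar's y axis.
- lever_bar (a point): Middle of the lever's outer cross bar, the part to press: 5 mm steel wire, 38 mm wide. At lever angle a it lies 68 sin a - 6 cos a mm outward (jar x) and 68 cos a + 6 sin a mm below the pivot. The lever is an open wire frame, 49 mm wide at the pivot; when raised there are about 30 mm free between this bar and the bail.
- bail_bar (a point): Middle of the bail's cross bar. The bail is a 5 mm wire loop, 40 mm wide, 40.6 mm long (z of this point), loose on the lever 15 mm from its pivot (15 sin a out, 15 cos a below), passing between the lever's arms. It leans outward on a stop; tipped in past upright it falls on the lid. Lid down and lever at 1.8 or more, it lands behind the ridge; lowering the lever draws it into the catch.
- steel_cup: Bystander: dark metal cup, 74 mm across, 85 mm high. Origin: centre of its underside.
- white_bottle: Bystander: white bottle, 60 mm across, 165 mm high. Origin: centre of its underside.
- ochre_bottle: Bystander: ochre bottle, 60 mm across, 165 mm high. Origin: centre of its underside.
Mind the look-alikes: they are no part of the job. There is more than one size of the jar; the job needs the smallest.

How it is judged (in metres and radians):
On the way, in this order (a step that is already met when the one before it is completed fails the run):
1. the lid is down on the jar (value of joint lid below 0.06 rad), for 0.2 s.
2. the bail's bar sits in the lid's catch (distance between bail_bar and lid_notch below 0.005 m), for 0.1 s.
At the end, for the whole second after the job is handed in: Lever against the jar (under 0.1 rad); bail's bar in the catch (within 5 mm of lid_notch); lid down on its gasket (angle under 0.02 rad); jar upright (within 0.05 rad) and still (value of joint lever below 0.1 rad and value of joint lid below 0.02 rad and distance between bail_bar and lid_notch below 0.005 m and angle between jar's own z axis and vertical below 0.05 rad and linear speed of jar below 0.02 m/s); the robot touches nothing.
It fails at once if the jar is tipped by more than 0.25 rad or shoved more than 60 mm from its place (angle between jar's own z axis and vertical above 0.25 rad or distance of jar from where it was at the start of the episode above 0.06 m).
It fails at once if the cup or a bottle is moved more than 40 mm or tipped by more than 0.35 rad (distance of any of steel_cup, white_bottle, ochre_bottle from where it was at the start of the episode above 0.04 m or angle between any of steel_cup, white_bottle, ochre_bottle's own z axis and vertical above 0.35 rad).
It also fails if it takes over 58 s, if anything falls off the work surface, if the arm or the gripper's body presses on something with over 40 N, if the wrist force passes 120 N, or if a joint passes its speed limit or range.

ROBOT

A 7-joint arm with a two-finger parallel gripper is mounted at the origin on the work surface. World frame = base frame: x ahead of the robot, y to its left, z up, the work surface at z = 0. Lengths are in mm, angles in rad, forces in N, time in s.
With the tool pointing down it reaches from about 400 to 850 mm from the base axis. Payload 4.5 kg.
Tool frame: the origin (TCP) lies at the very end of the fingers, on their centre line; the grasp point (between the pads) lies 19 mm behind it (ctrl.grip_point_offset is the distance from the TCP to the grasp point, in mm); z points along the fingers, y is the line along which they close (so a half turn about z gives the same grasp; the last joint's range is limited). The gripper opens to 85 mm and grips with 20 to 120 N. Pads are 22 mm wide; open, the fingers measure 114 mm over their backs; the gripper's body (76 mm by 85 mm) begins 54 mm behind the grasp point. The pads swing forward as they close: fully open they stand 13 mm farther back than shut.
Start: joints at [-1.255, 0.689, -0.195, 1.565, 0.157, 0.902, -0.215], TCP at [173.783, 600.378, 231.317] pointing down, gripper open.
Joint ranges: [-3.01, 3.01], [-0.46, 2.08], [-1.47, 1.51], [0.13, 2.56], [-1, 4.14], [0.04, 2.09], [-2.66, 2.66]. Speed limits (rad/s): [2.57, 2.57, 3.14, 3.14, 3.14, 3.14, 3.14].

INTERFACE

Orientations are given as [roll, pitch, yaw] about the fixed x, y, z axes, in that order (R = Rz(yaw) Ry(pitch) Rx(roll)).
In Python, from plant import ctrl gives the robot as it stands.
- The arm moves only by the tool drive_tool, never from a script. Its argument "moves" is a list that holds one entry, the list of rows, each a list of 6 numbers: the shift along the world's x, y, z in m, then the turn, a rotation vector about the world's x, y, z in rad. In form: [[[tx, ty, tz, wx, wy, wz], ...]]. A call has exactly 5 rows; each row shifts and turns the commanded pose from where the row before left it; what a row does not reach is not made up. A row lasts 1/10 s, in which the tool goes at most 50 mm and 8.59 degrees, less where a joint would pass 70% of its speed; a pose out of reach is approached as far as the arm can. A call is refused whole if a number of a shift passes 0.05 or a number of a turn 0.15, either way. A call with a gripper value outside its range is refused whole. "gripper" is the finger opening in m, from 0 to 0.0854, set as the call begins (left out, the last holds). The fingers move at their own pace and stop on an object; "squeeze" is the grip in N (left out, the last holds). Time passes only in rows, so rows that do not move let the fingers close, or fill a call up. It gives the time, the measured TCP pose, the force, the opening and the grip force at its end, in the units of the state.
- ctrl.get_obs(): the state, without advancing time (a new reading comes with each control period).
- ctrl.get_image(name): name is "side" or "top" or "wrist"; returns a dict with "pixels" (384x512x3 uint8, red, green, blue), "fx", "fy", "cx", "cy" (pixels), "eye" and "orientation" of the camera in the world. Camera axes: x right, y down, z forward; pixel columns grow to the right and rows downward; lengths in mm; the calibration is good to about 2 mm. A picture is of the moment at which its call begins. There is no depth.
- ctrl.close_job(): hands the job in; it is judged then, once.
Trained networks look in the newest picture that a camera, given by its name, has taken for a name from the list of things; names that differ only in an ending like _2 or _b are one class to them, and where a whole thing is asked for, a point or a joint stands for the part that bears it (a point fixed in the world has none). Each returns a list of dicts, best first, with "conf" (0 to 1); they miss things now and then, are a little off and sometimes report something else, mostly with a low value. They report only what shows in the picture. A call takes as long as a camera call. They do not tell look-alikes from the thing itself.
- ctrl.spot_in(target, camera): "uv" ([column, row] in pixels, amid what is visible of it).
The state is a dict: "time": time; "joint_positions": joint angles; "dq": joint speeds; "joint_efforts": joint torques, N m; "position": TCP position; "tcp_rot": TCP orientation; "ft_force": force on the tool from outside, world axes, zero at the start; "moment": the same for the moment, N m; "finger_gap": opening from 0.0 (shut) to 1.0 (fully open); "grasp_force": force on a finger pad.
Only numpy, scipy, OpenCV 4.12 (cv2) and the standard library are available. Lean on these libraries where they do the work, as an engineer would, in place of code of your own. Each camera call takes 0.05 s, during which the arm holds its last target. There are 200 camera calls.

## Working session

There is one attempt and no reset: what is moved stays moved. The work goes in short steps, Python scripts to look and compute and a tool call to move; the robot and the scene stay as the last step left them, time stands still between calls to the robot, and variables do not carry over. Pictures are saved under pics/ and viewed, at most 10 in all, crops included, and the job is handed in when it is done.

Besides the shell and the picture viewer there is one more tool, called after "Request:" as name(argument=value, ...) on one line, values as JSON. drive_tool: Moves the arm, as the interface text tells. Its arguments: {"type":"object","properties":{"moves":{"type":"array","items":{"type":"array","items":{"type":"array","items":{"type":"number"}}}},"gripper":{"type":"number"},"squeeze":{"type":"number"}},"required":["moves"]}

```bash
mkdir -p pics
cat > h.py <<'E'
import numpy as np, cv2
from scipy.spatial.transform import Rotation as R
from plant import ctrl
def cam(im):
    o=np.array(im["orientation"],float)
    M=o if o.shape==(3,3) else (R.from_quat(o).as_matrix() if o.size==4 else R.from_euler('xyz',o).as_matrix())
    return M,np.array(im["eye"],float)
def ray(im,uv):
    M,e=cam(im); d=M@np.array([(uv[0]-im["cx"])/im["fx"],(uv[1]-im["cy"])/im["fy"],1]); return e,d/np.linalg.norm(d)
def proj(im,p):
    M,e=cam(im); c=M.T@(np.array(p)-e); return np.array([im["fx"]*c[0]/c[2]+im["cx"],im["fy"]*c[1]/c[2]+im["cy"]])
def onz(im,uv,z):
    e,d=ray(im,uv); return e+d*(z-e[2])/d[2]
def tri(rs):
    A=sum(np.eye(3)-np.outer(d,d) for e,d in rs); b=sum((np.eye(3)-np.outer(d,d))@e for e,d in rs); return np.linalg.solve(A,b)
def save(im,n): cv2.imwrite("pics/"+n,cv2.cvtColor(np.asarray(im["pixels"]),cv2.COLOR_RGB2BGR))
E
python3 - <<'E'
from h import *
for c in ["side","top"]:
    im=ctrl.get_image(c); save(im,c+"0.png"); print(c,im["eye"],im["orientation"],im["fx"],im["cx"])
    for t in ["jar","lid_top","lid_notch","lever_bar","bail_bar","lid_hinge","lever_hinge","steel_cup","white_bottle","ochre_bottle"]:
        print(t,[(np.round(s["uv"]).tolist(),round(s["conf"],2)) for s in ctrl.spot_in(t,c)])
print(ctrl.get_obs())
E
```

```text
side [ 272.26206196  409.39677851 1234.63205733] [-2.71422448 -0.00563135 -2.58216614] 485.758064807886 260.1980121767985
jar [([375.0, 180.0], 0.85), ([349.0, 106.0], 0.61)]
lid_top [([355.0, 89.0], 0.88), ([312.0, 133.0], 0.85), ([379.0, 166.0], 0.79)]
lid_notch [([352.0, 88.0], 0.89), ([381.0, 164.0], 0.65), ([311.0, 134.0], 0.57)]
lever_bar [([382.0, 112.0], 0.78), ([252.0, 168.0], 0.7)]
bail_bar [([372.0, 104.0], 0.64), ([371.0, 137.0], 0.43), ([250.0, 124.0], 0.41), ([252.0, 166.0], 0.38)]
lid_hinge [([353.0, 109.0], 0.84), ([371.0, 181.0], 0.79), ([290.0, 161.0], 0.61)]
lever_hinge [([289.0, 162.0], 0.83), ([349.0, 107.0], 0.82), ([373.0, 179.0], 0.66)]
steel_cup [([225.0, 250.0], 0.69)]
white_bottle [([250.0, 127.0], 0.97), ([289.0, 161.0], 0.28)]
ochre_bottle [([290.0, 106.0], 0.62)]
top [ 438.89421432  -55.98584244 1166.29346742] [-3.05191776  0.03039253 -1.54214909] 479.44781848448326 248.08756071993605
jar [([408.0, 235.0], 0.97), ([324.0, 304.0], 0.88), ([298.0, 204.0], 0.65)]
lid_top [([327.0, 307.0], 0.93), ([325.0, 216.0], 0.65), ([413.0, 230.0], 0.58)]
lid_notch [([3
[... 617 characters left out ...]
ray([-1.25518133,  0.68907657, -0.19460127,  1.56533493,  0.15730104,
        0.90252003, -0.2151239 ]), 'dq': array([-4.52882762e-04, -6.95179862e-06, -1.01749910e-03,  3.73159510e-04,
       -1.17880278e-03,  4.66887958e-04, -1.04406854e-03]), 'joint_efforts': array([-8.86079797e-04, -5.39539683e+01, -1.26724988e+00, -1.58893508e+01,
        9.93636815e-03,  1.03353221e-03,  7.48110693e-07]), 'position': array([173.78978529, 600.35216933, 231.32204189]), 'tcp_rot': array([ 3.14154739e+00, -2.48556014e-06,  2.85978204e+00]), 'ft_force': array([-0.31762183, -0.78732496,  0.28395483]), 'moment': array([0.02308327, 0.00736426, 0.00307425]), 'grasp_force': 0.0, 'finger_gap': 0.9989122669580147}
```

View images.

View pics/side0.png

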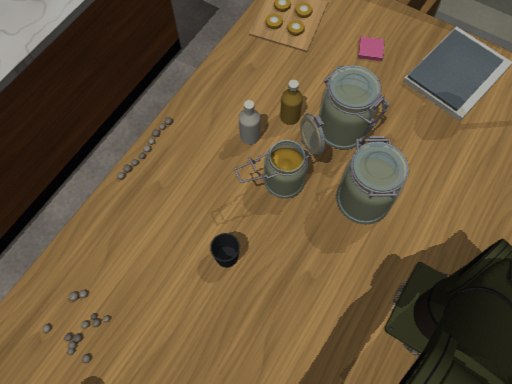

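```bash
python3 -c "
import cv2
a=cv2.imread('pics/top0.png')[100:340,200:470]; cv2.imwrite('pics/top0c.png',cv2.resize(a,(672,598),interpolation=cv2.INTER_CUBIC))"
```

```text
(no output)
```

View pics/top0c.png

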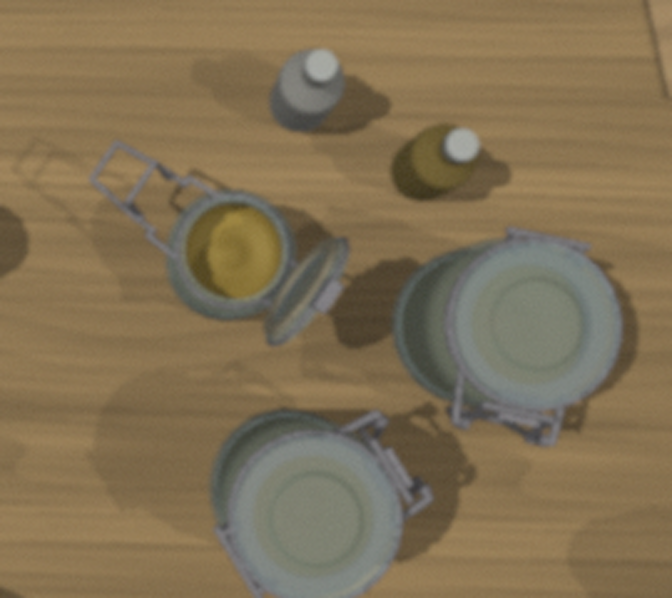

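The open jar is the small one: rim centre about (295,201) in the top image, and about (286,160) in the side image. Its lever sticks out towards (242,165) in top, lid standing open on the opposite side. The two bigger jars are closed look-alikes. I'll zoom the side view.

```bash
python3 -c "
import cv2
a=cv2.imread('pics/side0.png')[100:205,225:345]; cv2.imwrite('pics/side0c.png',cv2.resize(a,None,fx=5.5,fy=5.5,interpolation=cv2.INTER_CUBIC))"
```

```text
(no output)
```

View pics/side0c.png

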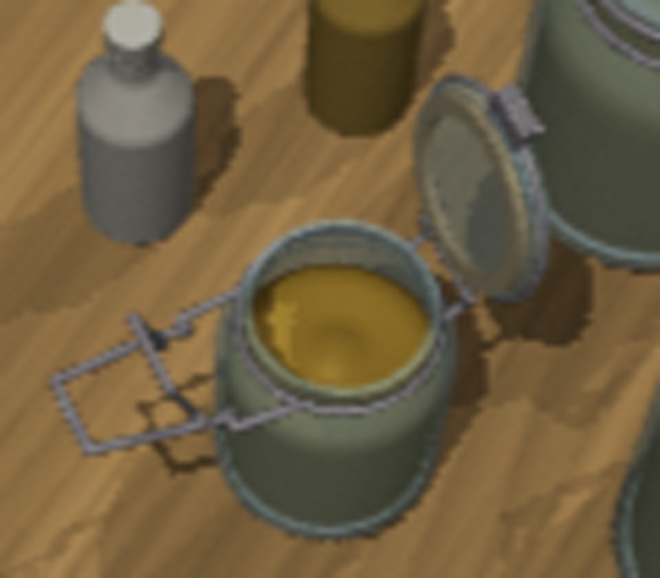

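```bash
cat > model.py <<'E'
from h import *
def pts(p):
    x,y,th,lev,lid,b=p; c,s=np.cos(th),np.sin(th)
    W=lambda q:np.array([x+c*q[0]-s*q[1],y+s*q[0]+c*q[1],q[2]])
    L=lambda r,h:W([-54+r*np.cos(lid)-h*np.sin(lid),0,154+r*np.sin(lid)+h*np.cos(lid)])
    bx,bz=68+15*np.sin(lev),137-15*np.cos(lev)
    return dict(rim=W([0,0,150]),pivot=W([68,0,137]),lev=W([68+68*np.sin(lev)-6*np.cos(lev),0,137-68*np.cos(lev)-6*np.sin(lev)]),
      notch=L(108,7.5),lidc=L(54,5),bail=W([bx+40.6*np.sin(b),0,bz+40.6*np.cos(b)]),W=W,L=L)
E
cat > fit.py <<'E'
from model import *
from scipy.optimize import least_squares
import pickle
S=ctrl.get_image("side");T=ctrl.get_image("top"); pickle.dump((S,T),open("cams.pkl","wb"))
obs=[(S,"lev",(238.1,175.5)),(S,"rim",(287,157.3)),(S,"notch",(319.4,120.5)),(S,"bail",(256.1,167.1)),(S,"lidc",(312.6,134.5)),(S,"pivot",(263.5,167.6)),
(T,"lev",(242.2,164.7)),(T,"rim",(293.6,201.2)),(T,"notch",(331.8,217.7)),(T,"bail",(257,173.9)),(T,"lidc",(323.3,216.9)),(T,"pivot",(266.7,184))]
f=lambda p:np.concatenate([proj(i,pts(p)[k])-u for i,k,u in obs])
c=onz(T,(293.6,201.2),150)
best=min((least_squares(f,[c[0],c[1],th,1.6,1.8,.3],loss="soft_l1") for th in np.arange(0,6.28,.7)),key=lambda r:r.cost)
print(best.x.round(3),best.cost)
for (i,k,u),r in zip(obs,f(best.x).reshape(-1,2)): print("S" if i is S else "T",k,r.round(1))
P=pts(best.x); print({k:P[k].round(0) for k in P if k not in "WL"})
for k,u,t in [("cup",(177,193),(225,250)),("white",(324,136),(250,127)),("ochre",(376,168),(290,106))]: print(k,tri([ray(T,u),ray(S,t)]).round(0))
E
python3 fit.py
```

```text
[ 5.16569e+02 -1.19750e+02  1.00500e+00  1.87800e+00  1.71200e+00
  2.80000e-01] 8.609655920826782
S lev [ 0.3 -0. ]
S rim [-0.  -2.1]
S notch [-0.7  0.3]
S bail [-2.7 -3.3]
S lidc [-0.  -0.5]
S pivot [-0.8  0.2]
T lev [-1.  1.]
T rim [ 0.2 -0.3]
T notch [-0.3  1.5]
T bail [-0.   0.7]
T lidc [0.2 0.5]
T pivot [ 0.3 -0.2]
{'rim': array([ 517., -120.,  150.]), 'pivot': array([553., -62., 137.]), 'lev': array([589.,  -6., 152.]), 'notch': array([ 475., -184.,  260.]), 'lidc': array([ 481., -176.,  207.]), 'bail': array([567., -41., 181.])}
cup [535. 148.  49.]
white [ 680. -196.   38.]
ochre [ 611. -315.   47.]
```

Run:
```python
from model import *
import pickle
S,T=pickle.load(open("cams.pkl","rb"))
for u,t in [((327,307),(379,166)),((413,230),(355,89))]: print(tri([ray(T,u),ray(S,t)]).round(0))
for jx in (-110,-80): print(jx,pts([517,-120,1.005,1.88,1.71,.28])["W"]([jx,0,0]).round(0))
```

```text
[ 305. -186.  202.]
[ 459. -357.  196.]
-110 [ 458. -213.    0.]
-80 [ 474. -188.    0.]
```

Request:
drive_tool(moves=[[[0.02, -0.02, 0.04, 0, 0, -0.14], [0.025, -0.03, 0.03, 0, 0, -0.14], [0.03, -0.038, 0.01, 0, 0, 0], [0.03, -0.038, 0.01, 0, 0, 0], [0.03, -0.038, 0.01, 0, 0, 0]]], gripper=0.0)

```text
time: 1.7
position: [309.8, 434.9, 332.1]
tcp_rot: [3.141, 0.0, 2.58]
ft_force: [1.6, 0.2, 0.8]
finger_gap: 0.142
grasp_force: 0.0
```

Request:
drive_tool(moves=[[[0.03, -0.038, 0, 0, 0, 0], [0.03, -0.038, 0, 0, 0, 0], [0.03, -0.038, 0, 0, 0, 0], [0.03, -0.038, 0, 0, 0, 0], [0.02, -0.04, 0, 0, 0, 0]]])

```text
time: 2.2
position: [450.8, 242.6, 331.5]
tcp_rot: [3.14, 0.001, 2.579]
ft_force: [-0.2, 0.7, 0.4]
finger_gap: -0.001
grasp_force: 0.0
```

Request:
drive_tool(moves=[[[0.0, -0.046, 0, 0, 0, 0], [0.0, -0.046, 0, 0, 0, 0], [0.0, -0.046, 0, 0, 0, 0], [0.0, -0.046, 0, 0, 0, 0], [0.0, -0.046, 0, 0, 0, 0]]])

```text
time: 2.7
position: [448.6, 12.6, 331.6]
tcp_rot: [3.141, 0.001, 2.58]
ft_force: [0.7, 0.8, 0.2]
finger_gap: 0.006
grasp_force: 0.0
```

Request:
drive_tool(moves=[[[0.0, -0.046, 0, 0, 0, 0], [0.0, -0.046, 0, 0, 0, 0], [0.0, -0.046, 0, 0, 0, 0], [0.0, -0.046, 0, 0, 0, 0], [0.005, -0.04, 0, 0, 0, 0]]])

```text
time: 3.2
position: [452.8, -212.3, 331.6]
tcp_rot: [-3.141, 0.0, 2.578]
ft_force: [0.8, 0.3, 0.2]
finger_gap: -0.001
grasp_force: 0.0
```

Request:
drive_tool(moves=[[[0.003, -0.001, -0.04, 0, 0, 0], [0.002, 0, -0.04, 0, 0, 0], [0.0, 0.0, -0.016, 0, 0, 0], [0.004, 0.006, 0, 0, 0, 0], [0.004, 0.007, 0, 0, 0, 0]]])

```text
time: 3.7
position: [467.5, -197.4, 235.9]
tcp_rot: [3.141, 0.001, 2.579]
ft_force: [-0.5, 0.1, 0.9]
finger_gap: 0.0
grasp_force: 1.0
```

Run:
```python
from h import *
im=ctrl.get_image("side"); save(im,"s1.png")
a=cv2.imread('pics/s1.png')[70:220,220:380]; cv2.imwrite('pics/s1c.png',cv2.resize(a,None,fx=3.8,fy=3.8,interpolation=cv2.INTER_CUBIC))
```

```text
(no output)
```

View pics/s1c.png

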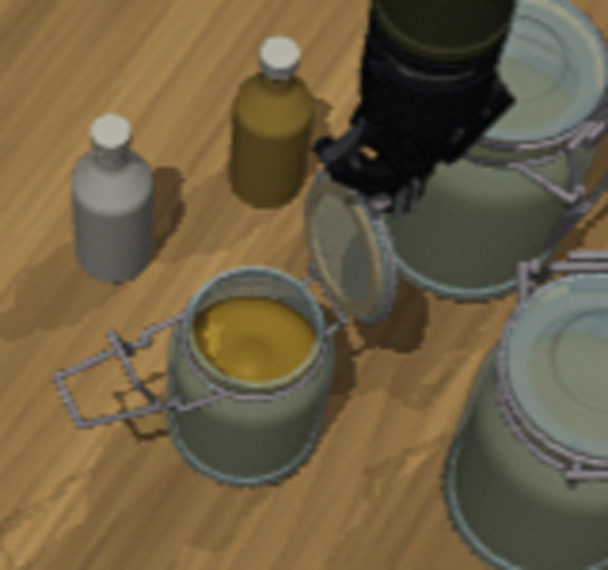

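Request:
drive_tool(moves=[[[0.008, 0.0127, 0.001, 0, 0, 0], [0.006, 0.0093, 0, 0, 0, 0], [0.0062, 0.0097, 0, 0, 0, 0], [0.0067, 0.0105, -0.002, 0, 0, 0], [0.0064, 0.0101, -0.005, 0, 0, 0]]])

```text
time: 4.25
position: [501.4, -144.2, 229.8]
tcp_rot: [3.141, 0.002, 2.58]
ft_force: [-0.6, -1.6, 2.0]
finger_gap: 0.002
grasp_force: 1.0
```

Request:
drive_tool(moves=[[[0.0048, 0.0076, -0.005, 0, 0, 0], [0.0046, 0.0073, -0.0065, 0, 0, 0], [0.004, 0.0062, -0.0076, 0, 0, 0], [0.0036, 0.0057, -0.0084, 0, 0, 0], [0.0028, 0.0044, -0.009, 0, 0, 0]]])

```text
time: 4.75
position: [520.2, -113.4, 191.9]
tcp_rot: [3.141, -0.0, 2.58]
ft_force: [0.4, 0.4, 1.0]
finger_gap: 0.003
grasp_force: 0.6
```

Request:
drive_tool(moves=[[[0.0025, 0.004, -0.0098, 0, 0, 0], [0.0015, 0.0024, -0.0097, 0, 0, 0], [0.001, 0.0017, -0.005, 0, 0, 0], [0, 0, -0.002, 0, 0, 0], [0, 0, 0, 0, 0, 0]]])

```text
time: 5.25
position: [524.5, -106.1, 166.2]
tcp_rot: [-3.141, -0.001, 2.58]
ft_force: [0.3, 0.2, -0.6]
finger_gap: -0.001
grasp_force: 0.0
```

Request:
drive_tool(moves=[[[0, 0, -0.001, 0, 0, 0], [0, 0, -0.001, 0, 0, 0], [0, 0, -0.001, 0, 0, 0], [0, 0, 0, 0, 0, 0], [0, 0, 0, 0, 0, 0]]])

```text
time: 5.75
position: [524.6, -106.2, 165.8]
tcp_rot: [3.141, 0.001, 2.579]
ft_force: [-5.9, 2.0, 24.3]
finger_gap: -0.001
grasp_force: 11.8
```

Run:
```python
from h import *
im=ctrl.get_image("side"); save(im,"s2.png")
a=cv2.imread('pics/s2.png')[80:230,210:370]; cv2.imwrite('pics/s2c.png',cv2.resize(a,None,fx=3.8,fy=3.8,interpolation=cv2.INTER_CUBIC))
```

```text
(no output)
```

View pics/s2c.png

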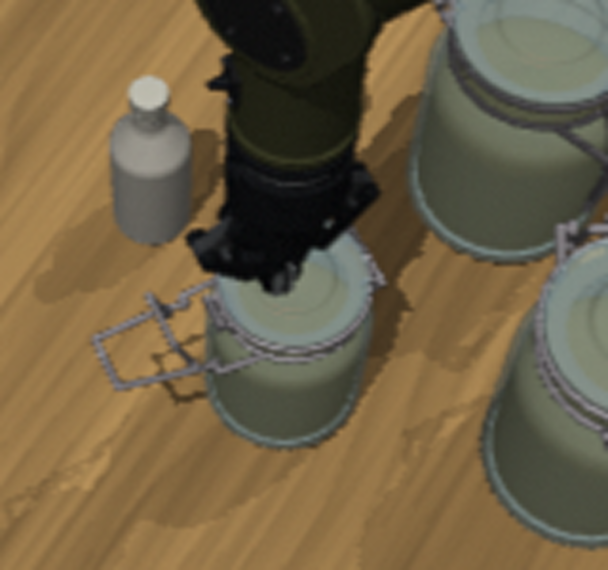

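Request:
drive_tool(moves=[[[0, 0, 0.04, 0, 0, 0], [0.01, 0.016, 0.015, 0, 0, 0], [0.02, 0.0317, 0, 0, 0, 0], [0.02, 0.0317, 0, 0, 0, 0], [0.01, 0.015, 0, 0, 0, 0]]])

```text
time: 6.3
position: [586.3, -7.8, 218.4]
tcp_rot: [3.139, 0.0, 2.584]
ft_force: [-0.5, 0.1, -0.3]
finger_gap: -0.005
grasp_force: 0.0
```

Request:
drive_tool(moves=[[[0, 0, -0.025, 0, 0, 0], [0, 0, -0.015, 0, 0, 0], [0, 0, -0.01, 0, 0, 0], [0, 0, 0, 0, 0, 0], [0, 0, 0, 0, 0, 0]]])

```text
time: 6.8
position: [585.0, -12.3, 168.6]
tcp_rot: [-3.141, 0.0, 2.579]
ft_force: [0.1, 0.1, 0.7]
finger_gap: 0.001
grasp_force: 0.0
```

Run:
```python
from h import *
im=ctrl.get_image("top"); save(im,"t3.png")
im=ctrl.get_image("side"); save(im,"s3.png")
a=cv2.imread('pics/s3.png')[100:200,200:320]; b=cv2.imread('pics/t3.png')[130:230,200:320]
cv2.imwrite('pics/s3c.png',cv2.resize(np.hstack([a,b]),None,fx=3.3,fy=3.3,interpolation=cv2.INTER_CUBIC))
```

```text
(no output)
```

View pics/s3c.png

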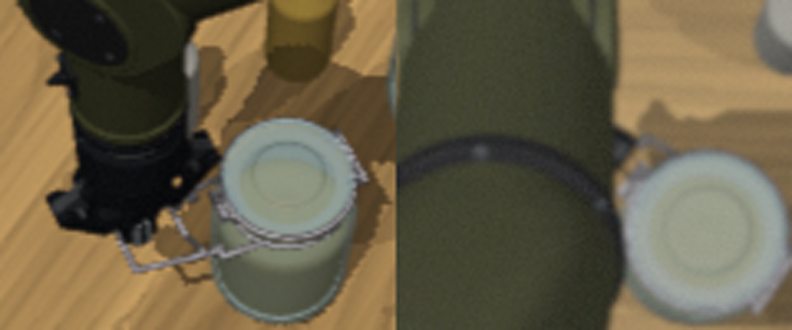

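Request:
drive_tool(moves=[[[-0.0043, -0.0068, 0, 0, 0, 0], [-0.0043, -0.0068, 0, 0, 0, 0], [-0.0043, -0.0068, 0, 0, 0, 0], [-0.0043, -0.0068, 0, 0, 0, 0], [-0.0043, -0.0068, 0, 0, 0, 0]]])

```text
time: 7.4
position: [562.9, -46.6, 168.4]
tcp_rot: [-3.141, 0.0, 2.579]
ft_force: [-0.4, -0.1, 0.1]
finger_gap: -0.001
grasp_force: 0.0
```

Request:
drive_tool(moves=[[[-0.0035, -0.0055, 0.001, 0, 0, 0], [-0.0035, -0.0055, 0.001, 0, 0, 0], [0, 0, 0, 0, 0, 0], [0, 0, 0, 0, 0, 0], [0, 0, 0, 0, 0, 0]]])

```text
time: 7.9
position: [556.7, -56.1, 170.3]
tcp_rot: [3.141, 0.0, 2.581]
ft_force: [0.1, 0.6, 0.4]
finger_gap: -0.001
grasp_force: 0.0
```

Run:
```python
from h import *
im=ctrl.get_image("top"); save(im,"t4.png")
im=ctrl.get_image("side"); save(im,"s4.png")
a=cv2.imread('pics/s4.png')[100:200,200:320]; b=cv2.imread('pics/t4.png')[130:230,200:320]
cv2.imwrite('pics/s4c.png',cv2.resize(np.hstack([a,b]),None,fx=3.3,fy=3.3,interpolation=cv2.INTER_CUBIC))
```

```text
(no output)
```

View pics/s4c.png

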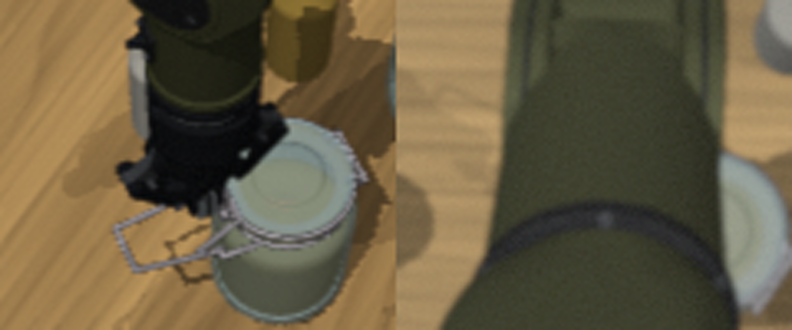

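Request:
drive_tool(moves=[[[0.004, 0.006, 0.012, 0, 0, 0], [0.0075, 0.012, 0.008, -0.1, 0.064, 0], [0.0075, 0.012, 0, -0.1, 0.064, 0], [0.0075, 0.012, 0, -0.1, 0.064, 0], [0.0075, 0.012, 0, -0.1, 0.064, 0]]])

```text
time: 8.5
position: [591.3, -1.0, 191.1]
tcp_rot: [-2.663, -0.001, 2.58]
ft_force: [-0.0, -0.2, -1.4]
finger_gap: 0.002
grasp_force: 0.0
```

Request:
drive_tool(moves=[[[0.002, 0.003, 0, -0.1, 0.064, 0], [0, 0, 0, 0, 0, 0], [0, 0, 0, 0, 0, 0], [0, 0, 0, 0, 0, 0], [0, 0, 0, 0, 0, 0]]])

```text
time: 9.0
position: [592.1, -2.0, 191.8]
tcp_rot: [-2.549, -0.003, 2.575]
ft_force: [-0.0, -0.3, 0.1]
finger_gap: 0.002
grasp_force: 0.0
```

Run:
```python
from h import *
im=ctrl.get_image("top"); save(im,"t5.png")
im=ctrl.get_image("side"); save(im,"s5.png")
a=cv2.imread('pics/s5.png')[100:200,200:320]; b=cv2.imread('pics/t5.png')[130:230,200:320]
cv2.imwrite('pics/s5c.png',cv2.resize(np.hstack([a,b]),None,fx=3.3,fy=3.3,interpolation=cv2.INTER_CUBIC))
```

```text
(no output)
```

View pics/s5c.png

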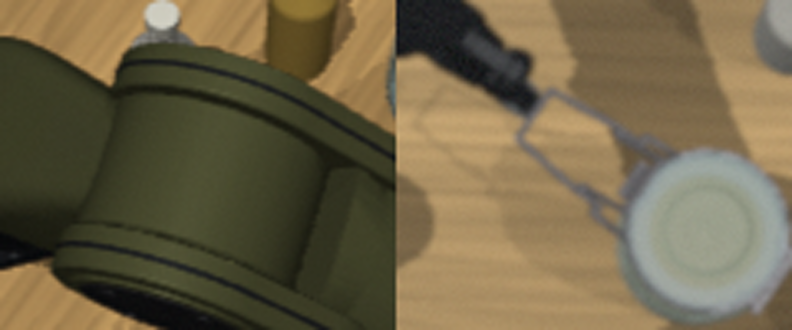

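Run:
```python
from model import *
im=ctrl.get_image("top")
for t in ["bail_bar","lid_notch","lever_bar"]: print(t,[(np.round(s["uv"],1).tolist(),round(s["conf"],2)) for s in ctrl.spot_in(t,"top")])
P=pts([516.6,-119.8,1.005,1.878,0,-.94]); print({k:proj(im,P[k]).round(1) for k in ("notch","bail","lev","pivot")})
save(im,"t6.png"); a=cv2.imread('pics/t6.png')[150:220,230:320]; cv2.imwrite('pics/t6c.png',cv2.resize(a,None,fx=8,fy=8,interpolation=cv2.INTER_CUBIC))
```

```text
bail_bar [([408.8, 267.3], 0.7), ([361.0, 291.6], 0.64), ([275.9, 185.1], 0.62)]
lid_notch [([326.5, 310.2], 0.79), ([295.4, 199.5], 0.75), ([414.8, 227.9], 0.64)]
lever_bar [([406.6, 264.0], 0.84), ([256.5, 183.5], 0.79), ([354.1, 281.4], 0.67)]
{'notch': array([272.7, 186.2]), 'bail': array([274.5, 187.2]), 'lev': array([241.2, 165.7]), 'pivot': array([267.1, 183.8])}
```

View pics/t6c.png

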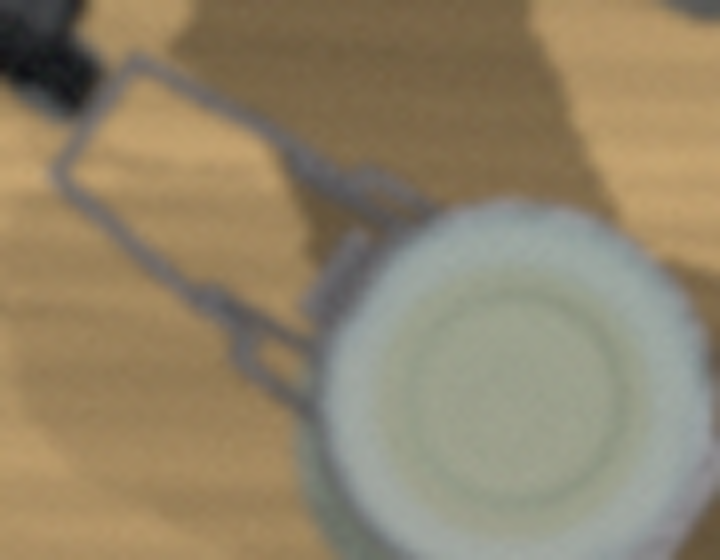

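Request:
drive_tool(moves=[[[-0.001, -0.0016, -0.017, 0, 0, 0], [-0.001, -0.0016, -0.017, 0, 0, 0], [0.0005, 0.001, -0.013, 0, 0, 0], [0, 0, -0.012, 0, 0, 0], [-0.001, -0.0016, -0.009, 0, 0, 0]]])

```text
time: 9.8
position: [589.9, -2.9, 121.3]
tcp_rot: [-2.548, -0.005, 2.579]
ft_force: [0.6, 0.7, 0.3]
finger_gap: 0.003
grasp_force: 0.2
```

```bash
cat > chk.py <<'E'
from model import *
im=ctrl.get_image("top"); o=ctrl.get_obs(); p=o["position"]
dx,dy=p[0]-516.6,p[1]+119.8; print("jx,jy,z",round(.536*dx+.844*dy,1),round(-.844*dx+.536*dy,1),round(p[2],1),"F",o["ft_force"].round(1))
for t in ["bail_bar","lever_bar"]: print(t,[(np.round(s["uv"],1).tolist(),round(s["conf"],2)) for s in ctrl.spot_in(t,"top")])
for a in (1.9,1.4,1.2,.9,.5,0): print(a,proj(im,pts([516.6,-119.8,1.005,a,0,-.94])["lev"]).round(1))
E
python3 chk.py
```

```text
jx,jy,z 136.9 1.3 120.2 F [ 0.3  0.3 -1.1]
bail_bar [([406.3, 263.0], 0.68), ([177.8, 191.9], 0.48), ([361.7, 294.6], 0.43)]
lever_bar [([404.4, 266.6], 0.59), ([354.5, 281.9], 0.5), ([257.7, 184.4], 0.49), ([294.9, 200.4], 0.25)]
1.9 [241.3 165.7]
1.4 [242.1 168.1]
1.2 [244.1 170.1]
0.9 [248.7 173.9]
0.5 [256.9 180.2]
0 [269.  188.5]
```

Request:
drive_tool(moves=[[[-0.0038, -0.006, -0.0125, 0, 0, 0], [-0.0039, -0.0061, -0.0116, 0, 0, 0], [-0.0037, -0.0058, -0.0076, 0, 0, 0], [0, 0, 0, 0, 0, 0], [0, 0, 0, 0, 0, 0]]])

```text
time: 10.45
position: [578.9, -21.3, 91.2]
tcp_rot: [-2.548, -0.004, 2.578]
ft_force: [0.4, 2.4, 0.9]
finger_gap: -0.0
grasp_force: 1.0
```

```bash
python3 chk.py | head -3
python3 - <<'E'
from h import *
im=ctrl.get_image("top"); save(im,"t7.png")
im2=ctrl.get_image("side"); save(im2,"s7.png")
a=cv2.imread('pics/s7.png')[120:200,220:310]; b=cv2.imread('pics/t7.png')[150:230,225:315]
cv2.imwrite('pics/s7c.png',cv2.resize(np.hstack([a,b]),None,fx=4.4,fy=4.4,interpolation=cv2.INTER_CUBIC))
E
```

```text
jx,jy,z 116.6 0.3 91.2 F [0.6 1.7 1.3]
bail_bar [([355.8, 287.5], 0.55), ([410.2, 265.0], 0.42)]
lever_bar [([408.3, 266.5], 0.63), ([352.8, 279.9], 0.54), ([268.5, 173.5], 0.45)]
```

Request:
drive_tool(moves=[[[-0.0047, -0.0074, -0.0092, 0, 0, 0], [-0.0047, -0.0074, -0.0052, 0, 0, 0], [-0.005, -0.0079, -0.0038, 0, 0, 0], [-0.0043, -0.0068, -0.0025, 0, 0, 0], [0, 0, 0, 0, 0, 0]]])

```text
time: 11.2
position: [558.2, -52.5, 69.8]
tcp_rot: [-2.546, -0.005, 2.576]
ft_force: [-0.4, -0.1, -1.1]
finger_gap: -0.003
grasp_force: 0.0
```

Request:
drive_tool(moves=[[[0, 0, 0, 0, 0, 0], [0, 0, 0, 0, 0, 0], [0.005, 0.008, 0.004, 0, 0, 0], [0.012, 0.019, 0.012, 0, 0, 0], [0.02, 0.0315, 0.02, 0, 0, 0]]])

```text
time: 11.7
position: [595.7, 6.7, 106.4]
tcp_rot: [-2.544, -0.006, 2.576]
ft_force: [1.7, -1.4, -0.2]
finger_gap: -0.0
grasp_force: 0.0
```

Request:
drive_tool(moves=[[[0.024, 0.037, 0.02, 0, 0, 0], [0.01, 0.04, 0.02, 0, 0, 0], [-0.01, 0.04, 0.02, 0, 0, 0], [-0.02, 0.04, 0.03, 0, 0, 0], [-0.02, 0.04, 0.03, 0, 0, 0]]])

```text
time: 12.2
position: [582.9, 201.6, 222.6]
tcp_rot: [-2.549, -0.005, 2.58]
ft_force: [0.8, 1.1, 0.9]
finger_gap: -0.002
grasp_force: 0.0
```

```bash
python3 chk.py | head -3
python3 - <<'E'
from h import *
im=ctrl.get_image("top"); save(im,"t8.png")
im2=ctrl.get_image("side"); save(im2,"s8.png")
a=cv2.imread('pics/s8.png')[90:210,220:310]; b=cv2.imread('pics/t8.png')[130:250,235:325]
cv2.imwrite('pics/s8c.png',cv2.resize(np.hstack([a,b]),None,fx=4.4,fy=4.4,interpolation=cv2.INTER_CUBIC))
E
```

```text
jx,jy,z 314.7 123.3 226.4 F [-1.2  7.   2.9]
bail_bar [([409.9, 267.0], 0.53)]
lever_bar [([406.5, 264.7], 0.73), ([355.1, 285.5], 0.46), ([294.1, 198.8], 0.42)]
```

View pics/s8c.png

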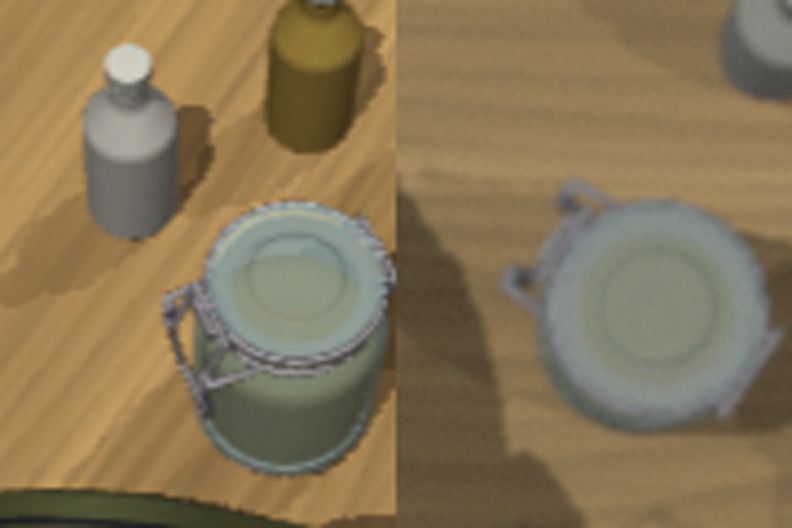

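Request:
drive_tool(moves=[[[0, 0, 0, 0, 0, 0], [0, 0, 0, 0, 0, 0], [0, 0, 0, 0, 0, 0], [0, 0, 0, 0, 0, 0], [0, 0, 0, 0, 0, 0]]])

```text
time: 12.95
position: [583.7, 198.6, 221.5]
tcp_rot: [-2.548, -0.004, 2.578]
ft_force: [-0.3, -0.3, 0.1]
finger_gap: -0.0
grasp_force: 0.0
```

Run:
```python
from model import *
o=ctrl.get_obs(); print(o["time"],o["position"].round(0),o["ft_force"].round(1))
P=pts([516.6,-119.8,1.005,0,0,-.33])
P2=pts([516.6,-119.8,1.005,0,0,.28])
for c in ("side","top"):
    im=ctrl.get_image(c)
    print(c,{k:proj(im,P[k]).round(1).tolist() for k in ("notch","bail","lev","rim")},"unhooked",proj(im,P2["bail"]).round(1))
    for t in ["bail_bar","lever_bar","lid_notch","lid_top"]: print(t,[(np.round(s["uv"],1).tolist(),round(s["conf"],2)) for s in ctrl.spot_in(t,c)])
```

```text
12.95 [584. 199. 221.] [-0.3 -0.3  0.1]
side {'notch': [267.8, 161.2], 'bail': [267.5, 161.6], 'lev': [264.4, 178.4], 'rim': [287.0, 155.2]} unhooked [258.7 165.2]
bail_bar [([371.0, 112.1], 0.67), ([268.2, 163.4], 0.37)]
lever_bar [([373.0, 115.2], 0.75), ([259.6, 161.1], 0.62), ([288.6, 104.7], 0.21)]
lid_notch [([378.7, 163.4], 0.86), ([351.9, 88.5], 0.78), ([285.9, 154.1], 0.15)]
lid_top [([353.0, 88.7], 0.93), ([286.0, 152.9], 0.78), ([378.0, 167.3], 0.76)]
top {'notch': [272.7, 186.2], 'bail': [272.4, 186.0], 'lev': [269.0, 188.5], 'rim': [293.8, 200.9]} unhooked [262.7 179.6]
bail_bar [([408.2, 264.7], 0.51), ([273.6, 180.8], 0.37)]
lever_bar [([407.0, 265.5], 0.64), ([272.4, 183.9], 0.61), ([358.1, 288.4], 0.53)]
lid_notch [([413.7, 226.5], 0.97), ([325.5, 311.7], 0.95), ([295.5, 198.6], 0.55)]
lid_top [([325.7, 307.2], 0.96), ([295.6, 198.8], 0.86), ([412.2, 231.6], 0.7)]
```

Run:
```python
from model import *
import pickle
S,T=pickle.load(open("cams.pkl","rb"))
g=cv2.imread('pics/s8.png').astype(float).mean(2); g=g-cv2.GaussianBlur(g,(0,0),4)
for a in np.arange(0,1.3,.1):
    W=pts([516.6,-119.8,1.005,a,0,0])["W"]
    x,z=68+68*np.sin(a)-6*np.cos(a),137-68*np.cos(a)-6*np.sin(a)
    q=[proj(S,W([x,y,z])) for y in np.linspace(-18,18,25)]
    for s in (1,-1): q+=[proj(S,W([68+(x-68)*t,s*(24-5*t),137+(z-137)*t])) for t in np.linspace(.3,1,25)]
    v=[cv2.getRectSubPix(g.astype(np.float32),(1,1),tuple(map(float,p)))[0,0] for p in q]
    print(round(a,1),np.mean(v[:25]).round(1),np.mean(v[25:50]).round(1),np.mean(v[50:]).round(1),[((proj(S,W([x,y,z]))-[220,90])*4.4).round().tolist() for y in (-19,19)])
```

```text
0.0 -4.8 -29.7 -20.1 [[182.0, 363.0], [209.0, 415.0]]
0.1 1.8 -18.5 -13.1 [[172.0, 368.0], [199.0, 420.0]]
0.2 2.8 2.0 5.5 [[162.0, 372.0], [189.0, 424.0]]
0.3 0.0 4.2 10.2 [[152.0, 376.0], [179.0, 427.0]]
0.4 -1.2 -0.8 9.8 [[142.0, 378.0], [169.0, 430.0]]
0.5 -0.6 -2.2 9.2 [[132.0, 381.0], [159.0, 433.0]]
0.6 0.6 0.5 5.2 [[123.0, 383.0], [150.0, 435.0]]
0.7 0.4 2.6 2.0 [[114.0, 384.0], [141.0, 436.0]]
0.8 1.5 1.8 0.6 [[105.0, 384.0], [132.0, 437.0]]
0.9 2.4 -0.9 2.1 [[98.0, 384.0], [125.0, 437.0]]
1.0 2.8 -2.5 3.0 [[91.0, 383.0], [118.0, 436.0]]
1.1 2.6 -2.9 2.3 [[84.0, 382.0], [111.0, 435.0]]
1.2 2.6 -3.2 1.1 [[79.0, 379.0], [106.0, 433.0]]
```

The projected lever wires match the picture at angle 0, where the bar's lower end is predicted at crop (209,415) and seen at about (205,410). The bail spot also agrees with the catch. Handing in.

```bash
python3 -c "
from plant import ctrl
print(ctrl.close_job())"
```

```text
the job is handed in; nothing more can be done
None
```

I closed the jar and handed the job in: in the last pictures the lid is down, the bail sits in the catch and the lever lies against the jar, but the hand-in call returned no verdict.

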